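# Slide the stick to the stop and snap the toggle clamp shut

## Robot

A 6-joint arm with a two-finger parallel gripper is mounted at the origin on the work surface. World frame = base frame: x ahead of the robot, y to its left, z up, the work surface at z = 0. Lengths are in m, angles in rad, forces in N, time in s.
With the tool pointing down it reaches from about 0.35 to 0.85 m from the base axis. Payload 8.1 kg.
Tool frame: the origin (TCP) lies midway between the tips of the shut fingers; the grasp point (between the pads) lies 19 mm behind it (robot.grip_point_offset is the distance from the TCP to the grasp point, in m); z points along the fingers, y is the line along which they close (so a half turn about z gives the same grasp; the last joint's range is limited). The gripper opens to 93 mm and grips with 3 to 60 N. Pads are 15 mm wide; open, the fingers measure 128 mm over their backs; the gripper's body (75 mm by 188 mm) begins 65 mm behind the grasp point.
Start: joints at [-1.341, 0.13, 1.488, -0, 1.523, -0.085], TCP at [0.186, -0.571, 0.219] pointing down, gripper open.
Joint ranges: [-2.96, 2.96], [-0.89, 2.26], [0.02, 2.5], [-1.34, 4.48], [0, 2.73], [-2.66, 2.66]. Speed limits (rad/s): [2.39, 2.39, 2.79, 3.14, 3.14, 3.14].

## Interface

Orientations are given as a rotation vector (axis times angle).
In Python, from plant import robot, read_camera, job gives the robot as it stands.
- The arm moves only by the shell command python3 -m inch 'ROWS' [FORCE]. ROWS is JSON, one flat list of numbers, 5 for each row, row after row: the shift along the world's x, y, z in mm, then the turn about the world's z in degrees, then the opening in per cent of the stroke, from 0 (shut) to 100 (fully open). In form: [dx, dy, dz, yaw, hand, dx, dy, dz, yaw, hand, ...]. A call has 1 to 10 rows; each row is the pose to reach, as a shift and turn from the pose commanded when the call began; what a row does not reach only later rows make up. A row lasts 1/12 s, in which the tool goes at most 41.7 mm and 7.16 degrees, less where a joint would pass 70% of its speed; a pose out of reach is approached as far as the arm can. A call with a gripper value outside its range is refused whole. The fingers move at their own pace and stop on an object; FORCE is the grip in N (left out, the last holds). Time passes only in rows, so rows that repeat a pose let the fingers close. It gives the time, the measured TCP pose, the force, the opening and the grip force at its end, in the units of the state.
- robot.read_state(): the state, without advancing time (a new reading comes with each control period).
- read_camera(name): name is "side" or "top"; returns a dict with "image" (400x640x3 uint8, blue, green, red), "K" (3x3 intrinsics, pixels), "D" ([k1, k2, p1, p2, k3] as OpenCV has them; the pictures are not rectified), "extrinsics" (4x4, takes a point from world to camera coordinates). Camera axes: x right, y down, z forward; pixel columns grow to the right and rows downward; lengths in m; the calibration is good to about 2 mm. A picture is of the moment at which its call begins. There is no depth.
- job.close_job(): hands the job in; it is judged then, once.
The state is a dict: "t": time; "q": joint angles; "dq": joint speeds; "joint_torque": joint torques, N m; "tool_pos": TCP position; "orientation": TCP orientation; "force": force on the tool from outside, world axes, zero at the start; "wrist_torque": the same for the moment, N m; "opening": finger opening in m; "gripper_force": force on a finger pad.
Only numpy, scipy, OpenCV 4.12 (cv2) and the standard library are available. Lean on these libraries where they do the work, as an engineer would, in place of code of your own. Each camera call takes 0.05 s, during which the arm holds its last target. There are 200 camera calls.

## Task

The slotted wooden stick lying in the channel of the plywood drilling jig has to be clamped for drilling. With the fingertips, push the stick along its channel until its end is fully up against the wooden stop, then push the clamp's handle over past its dead point until it snaps down into lock with the foot bearing on the stick. Only push: do not lift the stick, and leave everything else on the table where it is.

Things in the scene. Friction and masses are not known exactly. Their poses are not given: they have to be found in the camera images.
- jig: Plywood base fixed to the table, 100 mm (x) by 370 mm (y, from -210 to +160 mm), 12 mm thick; yaw up to 0.35 rad either way. Origin: at table height under the channel's centre line; all is in line along its y. Fences either side of the channel, at x = +-21.5 to +-33.5 mm and y = -90 to +50 mm, stand 10 mm above the base.
- stop_face (a point): Middle of the face of the wooden stop across the channel, which the stick must touch: jig y = +50 mm, 22 mm above the table, axes as the jig. The stop is 14 mm thick, 67 mm wide, its top 30 mm above the table. Behind it, at jig y = 70 to 140 mm, is a steel toggle clamp; its side plates reach 62 mm above the table.
- stick: Loose wooden stick with dark slots across its top, 40 (x) by 180 (y) by 20 mm high, 60 to 125 g, flat on the base (underside 12 mm above the table), y along the jig's y. Its front is in the channel with 1.5 mm play each side and starts 30 to 70 mm short of the stop; its back end lies clear of the fences, to be pushed towards the jig's +y. Origin: centre of underside.
- stick_front (a point): Centre of the stick's front end face (its +y end), 10 mm above its underside.
- stick_back (a point): Centre of the stick's back end face (its -y end), 10 mm above its underside: the face to push on.
- clamp_handle (a joint): Handle angle (rad). At 0 it stands up, 95 degrees above the jig's +y direction; it grows as the handle swings towards the jig's +y and down (elevation = 95 degrees - angle). Starts at rest at about 0.22. A spring resists (up to about 7 N square to the handle near its end) up to the dead point at about 0.95; past it the handle snaps on to the lock at 1.45, a hard stop. Left short of it, it springs back.
- handle_pivot (a point): The handle's hinge axis (along the jig's x), fixed on the jig at y = +118 mm, 52 mm above the table. Same axes as the jig.
- handle_end (a point): Point on the handle's centre line 105 mm from the pivot. The handle is a steel shank with a black round rubber grip of 20 mm diameter from 40 to 122 mm from the pivot. Standing up, its top is about 174 mm above the table.
- clamp_foot: The clamp's rubber foot (18 mm diameter) under the end of its bar. The bar is hinged at jig y = +85 mm, 52 mm above the table; raised (handle up) its end is at most 125 mm above the table near jig y = +55 mm. It comes down as the handle goes over; locked, the foot presses on the stick 30 mm before the stop with about 3.5 N. Origin: at the bar's hinge.
- spare_stick: Bystander: another slotted stick, 40 by 150 by 20 mm, lying on the table on the robot's side of the jig. Origin: centre of underside.
- tape_roll: Bystander: cardboard ring, 84 mm diameter, 22 mm high, on the far side of the clamp. Origin: centre of underside.
- paint_jar: Bystander: glass jar with white cap, 52 mm diameter, 62 mm high, on the far side of the jig. Origin: centre of underside.
- eraser: Bystander: white eraser, 22 by 55 by 14 mm, on the robot's side of the clamp. Origin: centre of underside.
- mug: Bystander: white mug, 82 mm diameter, 95 mm high, standing on the far side of the jig. Origin: centre of underside.
- glue_bottle: Bystander: white glue bottle, 60 mm diameter, 150 mm high, to the robot's right. Origin: centre of underside.
- paper_cup: Bystander: brown paper cup, 76 mm diameter, 85 mm high, to the left of the jig. Origin: centre of underside.
Mind the look-alikes: they are no part of the job. What is shaped like the stick but green or red is not meant.

How it is judged:
By the outcome, as a careful person would: the job done as asked, in the order asked, and still so for the second after the job is handed in, with the robot touching nothing.
It also fails if it takes over 53 s, if anything falls off the work surface, if the arm or the gripper's body presses on something with over 40 N, if the wrist force passes 120 N, or if a joint passes its speed limit or range.

## Working session

There is one attempt and no reset: what is moved stays moved. The work goes in short steps, Python scripts to look and compute and a shell command to move; the robot and the scene stay as the last step left them, time stands still between calls to the robot, and variables do not carry over. Pictures are saved under pics/ and viewed, at most 10 in all, crops included, and the job is handed in when it is done.

```bash
mkdir -p pics; ls; python3 - <<'E'
from plant import robot, read_camera
import cv2
for n in("side","top"):
    c=read_camera(n); cv2.imwrite(f"pics/{n}0.png",c["image"]); print(n,c["K"],c["D"],c["extrinsics"])
s=robot.read_state();print(s["t"],s["tool_pos"],s["orientation"],s["opening"])
E
```

```text
pics
side [[365.72037981   0.         312.15818384]
 [  0.         365.72037981 200.34982254]
 [  0.           0.           1.        ]] [-0.00327505  0.          0.          0.          0.        ] [[-0.97361597 -0.22814016 -0.00490003  0.48470941]
 [-0.17247007  0.74975816 -0.63884018  0.17422107]
 [ 0.14941894 -0.62113989 -0.76932387  1.04999155]
 [ 0.          0.          0.          1.        ]]
top [[382.76467892   0.         318.14115134]
 [  0.         382.76467892 199.96099447]
 [  0.           0.           1.        ]] [-0.09334308  0.          0.          0.          0.        ] [[-2.62385373e-03 -9.99996552e-01  1.05910785e-04 -8.59454418e-03]
 [-9.92101058e-01  2.58985424e-03 -1.25414450e-01  5.06957985e-01]
 [ 1.25413743e-01 -4.34143373e-04 -9.92104432e-01  1.11372662e+00]
 [ 0.00000000e+00  0.00000000e+00  0.00000000e+00  1.00000000e+00]]
0.1 [ 0.18568415 -0.57002197  0.21772472] [-3.10118327e+00 -4.92183771e-01  2.15636095e-04] 0.09293161635728257
```

View pics/top0.png

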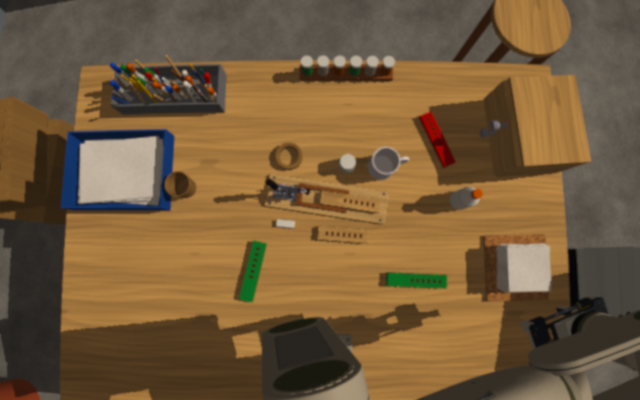

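View pics/side0.png

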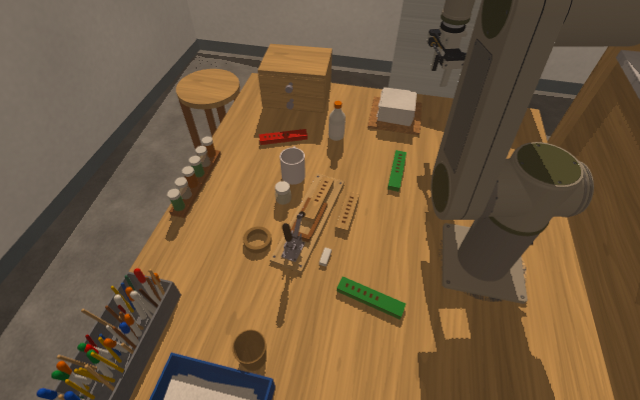

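The top view shows the jig at about (265–388, 178–222), with the clamp on its left end and the stick at about (320–380, 190–212). The side view shows it at about (272–345, 175–268), with the handle near (287, 232). I'll take enlarged crops next.

```bash
python3 - <<'E'
import cv2
for n,(x,y,w,h) in {"top":(255,165,145,75),"side":(260,165,110,110)}.items():
    im=cv2.imread(f"pics/{n}0.png")[y:y+h,x:x+w]
    f=5.4
    cv2.imwrite(f"pics/{n}0c.png",cv2.resize(im,None,fx=f,fy=f,interpolation=cv2.INTER_CUBIC))
E
```

```text
(no output)
```

View pics/top0c.png

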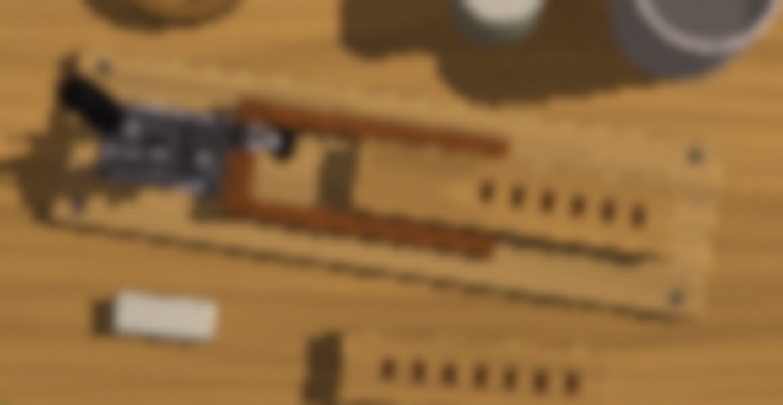

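View pics/side0c.png

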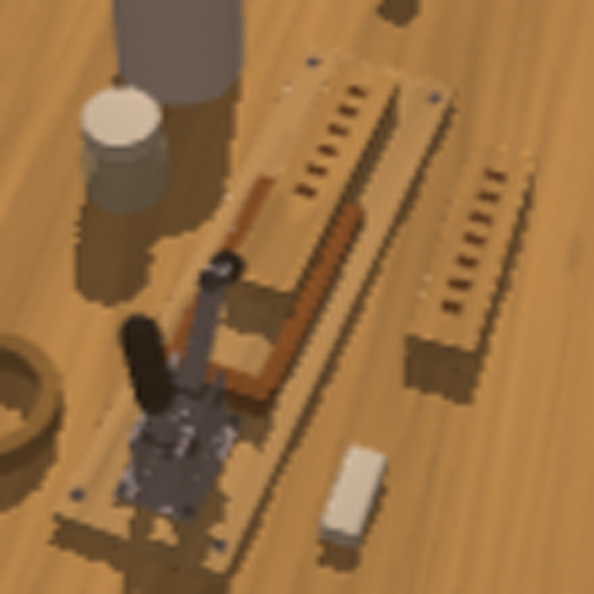

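The top crop shows the fence ends at (510,140) and (493,257), the stop's left corners at (240,98) and (222,213), and the stick's front at x≈357. In the side crop the base corners are at (60,512), (315,50) and (458,92), and the stick's front top corners are at (232,275) and (298,292). I'll fit the jig pose to these points.

```bash
cat > h.py <<'E'
import numpy as np, cv2
from scipy.optimize import least_squares
from plant import robot, read_camera
C={n:read_camera(n) for n in("side","top")}
def proj(n,P):
    c=C[n];E=np.array(c["extrinsics"])
    return cv2.projectPoints(np.array(P,float).reshape(-1,3),cv2.Rodrigues(E[:3,:3])[0],E[:3,3],np.array(c["K"]),np.array(c["D"]))[0].reshape(-1,2)
def J(p,P):
    P=np.array(P,float).reshape(-1,3)/1000;c,s=np.cos(p[2]),np.sin(p[2])
    return np.c_[p[0]+c*P[:,0]-s*P[:,1],p[1]+s*P[:,0]+c*P[:,1],P[:,2]]
O={"top":np.array([255,165]),"side":np.array([260,165])}
def full(n,uv): return np.array(uv,float)/5.4+O[n]-.5+.5/5.4
E
python3 - <<'E'
from h import *
obs={"top":[((33.5,-90,22),(510,140)),((-33.5,-90,22),(493,257)),((33.5,64,30),(240,98)),((-33.5,64,30),(222,213)),((-50,-210,12),(697,316)),((50,-210,12),(718,160))],
"side":[((50,160,12),(60,512)),((50,-210,12),(315,50)),((-50,-210,12),(458,92)),((-33.5,-90,22),(363,210))]}
def res(p):
    return np.concatenate([(proj(n,J(p,[a for a,_ in o]))-full(n,[b for _,b in o])).ravel() for n,o in obs.items()])
r=least_squares(res,[.55,0,-.1],loss="soft_l1");p=r.x
print(p,res(p).reshape(-1,2).round(1).tolist());np.save("p.npy",p)
# stick front y from top edge (z 32)
obsf=[("top",(20,0,32),(358,145)),("top",(-20,0,32),(350,210)),("side",(20,0,32),(232,275)),("side",(-20,0,32),(298,292)),("side",(20,-180,32),(345,78)),("side",(-20,-180,32),(400,86)),("top",(-20,-180,32),(655,258))]
for n,P,uv in obsf:
    f=least_squares(lambda y:(proj(n,J(p,np.array(P)+[0,y[0],0]))-full(n,[uv])).ravel(),[0.]);print(n,P,f.x,f.fun)
for a in(0,.1,.22,.3):
  e=np.radians(95)-a; P=[(0,118+r*np.cos(e),52+r*np.sin(e)) for r in(40,122)]
  print(a,[((proj(n,J(p,P))-O[n]+.5)*5.4-.5).round().tolist() for n in C])
print(J(p,[(0,50,22),(0,-150,22),(0,118,52),(0,-220,40)]))
E
```

```text
[ 0.51697642 -0.00951077 -0.16027089] [[0.0, 0.4], [-0.1, 0.4], [-0.2, -0.2], [-0.6, 0.3], [0.2, 1.3], [0.7, -2.0], [-1.9, 0.5], [-0.8, -0.8], [0.2, -0.5], [0.7, -0.2]]
top (20, 0, 32) [-6.10185143] [ 0.15957336 -1.01494098]
top (-20, 0, 32) [-7.41383263] [-0.0134266   0.08503586]
side (20, 0, 32) [-9.12119519] [-0.73875242 -0.39850859]
side (-20, 0, 32) [-11.86145399] [-0.51374989 -0.26126927]
side (20, -180, 32) [3.61928573] [-1.70423954 -0.91934362]
side (-20, -180, 32) [-1.15734359] [-0.10776266 -0.05480028]
top (-20, -180, 32) [1.75756621] [-0.01679019  0.10651119]
0 [[[164.0, 393.0], [161.0, 285.0]], [[128.0, 124.0], [125.0, 100.0]]]
0.1 [[[160.0, 399.0], [150.0, 304.0]], [[121.0, 123.0], [101.0, 96.0]]]
0.22 [[[157.0, 407.0], [137.0, 328.0]], [[112.0, 122.0], [72.0, 92.0]]]
0.3 [[[154.0, 413.0], [129.0, 346.0]], [[106.0, 121.0], [53.0, 89.0]]]
[[ 0.5249557   0.03984843  0.022     ]
 [ 0.49303858 -0.15758838  0.022     ]
 [ 0.53580753  0.10697695  0.052     ]
 [ 0.48186758 -0.22669127  0.04      ]]
```

The fit is good: the stick's front is about 57 mm short of the stop and its back is at jig y ≈ -187 mm. I'll move over a point behind the stick with the fingers shut and the closing line along jig y.

```bash
python3 -m inch '[295,338,0,-27,0,295,338,0,-27,0,295,338,0,-27,0,295,338,0,-27,0,295,338,0,-27,0,295,338,0,-27,0,295,338,0,-27,0,295,338,0,-27,0,295,338,0,-27,0,295,338,0,-27,0]' 20; python3 -m inch '[0,0,0,0,0,0,0,0,0,0,0,0,0,0,0,0,0,0,0,0]'
```

```text
t: 1.03
tool_pos: [0.4587, -0.2571, 0.2187]
orientation: [3.132, -0.246, 0.0]
force: [0.5, -1.4, -0.1]
opening: 0.0312
gripper_force: 0.0
t: 1.37
tool_pos: [0.457, -0.2598, 0.2185]
orientation: [3.132, -0.247, -0.001]
force: [0.5, -0.3, 0.3]
opening: 0.0044
gripper_force: 0.0
```

```bash
python3 -m inch '[23,21,-30,0,0,23,21,-70,0,0,23,21,-110,0,0,23,21,-150,0,0,23,21,-168,0,0,23,21,-168,0,0,23,21,-168,0,0]'; python3 - <<'E'
from h import *
p=np.load("p.npy");s=robot.read_state()["tool_pos"]
d=np.array(s[:2])-p[:2];c,q=np.cos(p[2]),np.sin(p[2]);print("jig",c*d[0]+q*d[1],-q*d[0]+c*d[1],s[2])
a=C["top"]["image"][165:240,255:420];b=C["side"]["image"][130:280,260:380]
a=cv2.resize(a,None,fx=4.8,fy=4.8,interpolation=2)
cv2.imwrite("pics/b_side.png",cv2.resize(b,None,fx=4,fy=4,interpolation=2))
E
```

```text
t: 1.95
tool_pos: [0.4792, -0.2387, 0.0499]
orientation: [-3.131, 0.249, 0.004]
force: [0.2, -0.3, 1.2]
opening: 0.0001
gripper_force: 0.0
jig 0.0020002490835079392 -0.23284117377352578 0.05296195403034337
```

View pics/b_side.png

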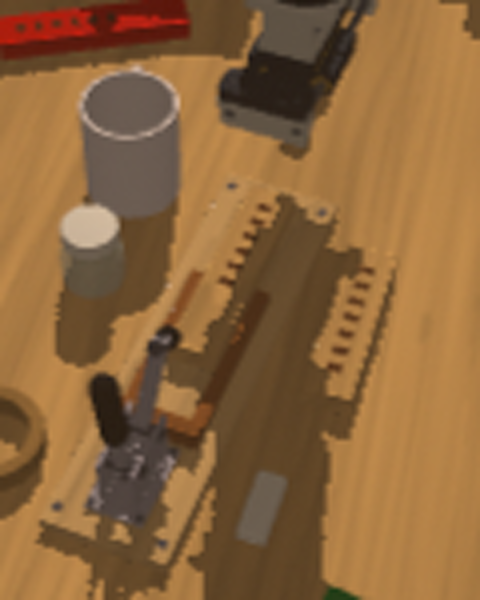

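The fingertips at about (293,150) are clear behind the stick and the jig's end. I'll go down to about 21 mm and start pushing.

```bash
python3 -m inch '[-2,0,-20,0,0,-2,0,-30,0,0,-2,0,-30,0,0]'; python3 -m inch '[1.6,10,0,0,0,3.2,20,0,0,0,4.8,30,0,0,0,6.4,40,0,0,0,8,50,0,0,0,8,50,0,0,0]'
```

```text
t: 2.3
tool_pos: [0.4782, -0.2379, 0.0201]
orientation: [-3.131, 0.246, 0.001]
force: [0.2, -0.2, -1.2]
opening: 0.0003
gripper_force: 0.0
t: 2.8
tool_pos: [0.4873, -0.1857, 0.0209]
orientation: [-3.132, 0.243, -0.0]
force: [-0.4, 0.2, -0.1]
opening: 0.0007
gripper_force: 0.0
```

```bash
python3 -m inch '[1,5,0,0,0,1.8,11,0,0,0,2.7,17,0,0,0,3.4,21,0,0,0,4,25,0,0,0,4,25,0,0,0]'; python3 - <<'E'
from h import *
p=np.load("p.npy");s=robot.read_state()["tool_pos"]
d=np.array(s[:2])-p[:2];c,q=np.cos(p[2]),np.sin(p[2]);print("jig",c*d[0]+q*d[1],-q*d[0]+c*d[1],s[2])
b=C["side"]["image"][150:250,260:370]
cv2.imwrite("pics/c_side.png",cv2.resize(b,None,fx=5,fy=5,interpolation=2))
E
```

```text
t: 3.3
tool_pos: [0.4908, -0.1621, 0.0205]
orientation: [-3.132, 0.245, 0.0]
force: [0.0, -0.3, -0.7]
opening: 0.0005
gripper_force: 0.0
jig -0.0016123112180645993 -0.15537548364745415 0.020432226137868607
```

View pics/c_side.png

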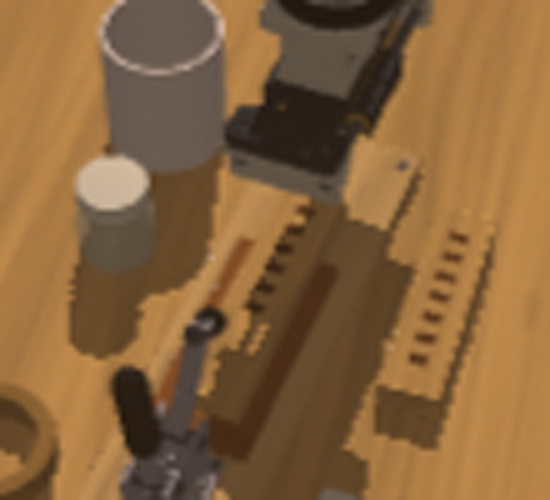

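The stick is moving, and its front is now close to the stop near (225,415). I'll push on in small steps and watch the force.

```bash
python3 -m inch '[0.3,2,0,0,0,0.6,4,0,0,0,0.9,5.5,0,0,0,1.1,7,0,0,0,1.1,7,0,0,0]';python3 -m inch '[0.2,1,0,0,0,0.3,2,0,0,0,0.3,2,0,0,0]'
```

```text
t: 3.82
tool_pos: [0.4918, -0.1557, 0.0205]
orientation: [-3.132, 0.245, 0.0]
force: [1.0, -0.2, -0.2]
opening: 0.0008
gripper_force: 0.0
t: 4.07
tool_pos: [0.4922, -0.1538, 0.0206]
orientation: [-3.132, 0.245, 0.0]
force: [0.5, -0.7, 0.9]
opening: 0.0002
gripper_force: 0.0
```

```bash
python3 -m inch '[0.2,1,0,0,0,0.3,2,0,0,0,0.3,2,0,0,0]'
```

```text
t: 4.32
tool_pos: [0.4927, -0.1531, 0.021]
orientation: [3.13, -0.245, 0.001]
force: [-1.0, -5.4, 0.4]
opening: 0.0005
gripper_force: 2.9
```

```bash
python3 -m inch '[0.2,1.5,0,0,0,0.2,1.5,0,0,0,0.2,1.5,0,0,0]'; python3 - <<'E'
from h import *
p=np.load("p.npy");s=robot.read_state()["tool_pos"]
d=np.array(s[:2])-p[:2];c,q=np.cos(p[2]),np.sin(p[2]);print("jig",c*d[0]+q*d[1],-q*d[0]+c*d[1],s[2])
E
```

```text
t: 4.57
tool_pos: [0.4931, -0.153, 0.0214]
orientation: [3.128, -0.245, 0.002]
force: [-1.4, -12.0, -0.3]
opening: 0.0007
gripper_force: 5.9
jig -0.0006977311082377521 -0.14541197689289018 0.02134869697064673
```

The stick is hard against the stop: 12 N with no further travel, and the TCP position agrees. I'll back off, lift, and go over to the handle.

```bash
python3 -m inch '[-1,-6,0,0,0,-3,-20,0,0,0,-3,-20,40,0,0,-3,-20,80,0,0,-3,-20,120,0,0,-3,-20,160,0,0,-3,-20,180,0,0,-3,-20,180,0,0]'; python3 -m inch '[5,35,0,0,0,11,70,0,0,0,17,105,0,0,0,23,140,0,0,0,29,175,0,0,0,35,210,0,0,0,40,246,0,0,0,40,246,0,0,0,40,246,0,0,0]'; python3 - <<'E'
from h import *
p=np.load("p.npy");s=robot.read_state()["tool_pos"]
d=np.array(s[:2])-p[:2];c,q=np.cos(p[2]),np.sin(p[2]);print("jig",c*d[0]+q*d[1],-q*d[0]+c*d[1],s[2],J(p,[0,85,0]))
b=C["side"]["image"][150:270,260:370]
cv2.imwrite("pics/d_side.png",cv2.resize(b,None,fx=5,fy=5,interpolation=2))
E
```

```text
t: 5.33
tool_pos: [0.4928, -0.1717, 0.2076]
orientation: [3.129, -0.245, 0.016]
force: [0.8, -0.2, -0.2]
opening: 0.0003
gripper_force: 0.0
t: 6.08
tool_pos: [0.5289, 0.0774, 0.1993]
orientation: [-3.132, 0.239, 0.003]
force: [0.8, -0.9, -1.1]
opening: 0.0001
gripper_force: 0.0
jig -0.0015281109550750061 0.0854910315889809 0.1996679114441194 [[0.5305412  0.07439988 0.        ]]
```

View pics/d_side.png

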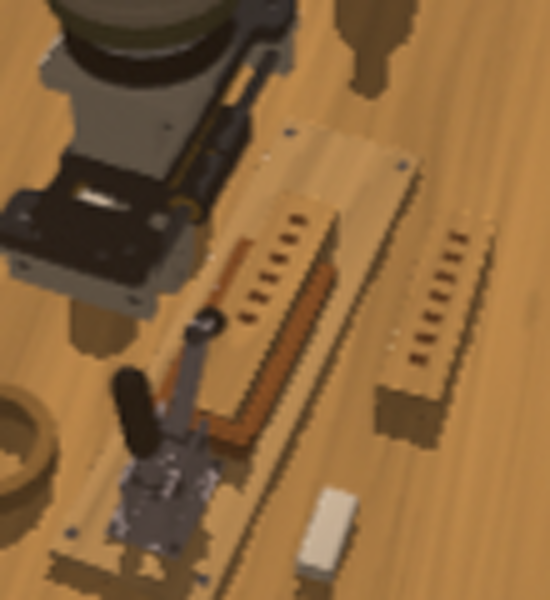

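The stick's front is against the stop at about (220,420). The fingertips are at about (95,340), on the -y side of the handle. I'll go down beside it and push the handle along its arc.

```bash
python3 -m inch '[1.5,-4,-25,0,0,1.5,-4,-51,0,0,1.5,-4,-51,0,0,1.5,-4,-51,0,0]'; python3 -m inch '[1.5,10,0,0,0,3,20,0,0,0,5,30,-1,0,0,6.5,40,-3,0,0,8,50,-5,0,0,9.5,60,-8,0,0,9.5,60,-8,0,0]'
```

```text
t: 6.52
tool_pos: [0.5295, 0.0702, 0.1481]
orientation: [3.131, -0.249, -0.007]
force: [0.3, -0.1, 1.3]
opening: 0.0006
gripper_force: 0.0
t: 7.1
tool_pos: [0.541, 0.1336, 0.1416]
orientation: [-3.132, 0.243, -0.001]
force: [0.5, -1.8, 5.3]
opening: 0.0004
gripper_force: 2.5
```

```bash
python3 -m inch '[1.5,10,-6,0,0,3,19,-13,0,0,4.5,27,-20,0,0,5.7,35,-30,0,0,7,42,-40,0,0,7.5,46,-48,0,0,7.5,46,-48,0,0]'; python3 - <<'E'
from h import *
b=C["side"]["image"][150:270,260:370]
cv2.imwrite("pics/e_side.png",cv2.resize(b,None,fx=5,fy=5,interpolation=2))
E
```

```text
t: 7.68
tool_pos: [0.546, 0.178, 0.0902]
orientation: [3.131, -0.244, -0.008]
force: [-0.8, 0.0, 0.0]
opening: 0.0005
gripper_force: 0.0
```

View pics/e_side.png

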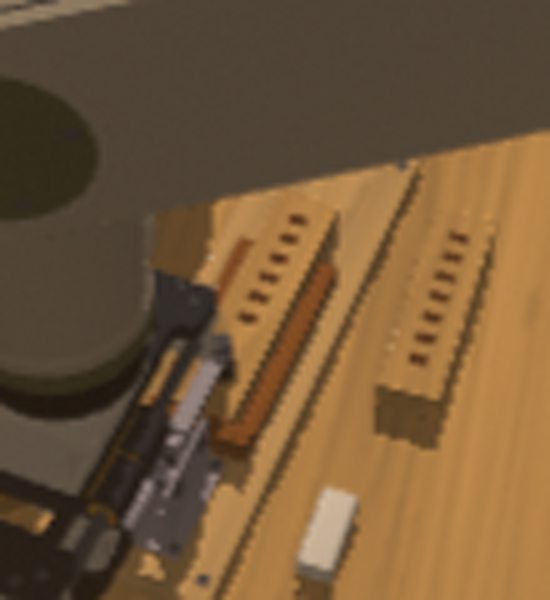

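The bar is down with its foot on the stick at about (220,350), and the force reads zero. I'll withdraw straight up and back, then check.

```bash
python3 -m inch '[0,0,30,0,0,0,0,70,0,0,0,0,110,0,0,0,0,140,0,0,-30,-20,150,0,0,-65,-40,150,0,0,-100,-60,150,0,0,-130,-80,150,0,0,-160,-100,150,0,0,-160,-100,150,0,0]'; python3 - <<'E'
from h import *
p=np.load("p.npy")
b=C["side"]["image"][150:270,250:370]
for a in(1.2,1.45):
  e=np.radians(95)-a; P=[(0,118+r*np.cos(e),52+r*np.sin(e)) for r in(40,122)]
  print(a,((proj("side",J(p,P))-[250,150])*5).round().tolist())
print(((proj("side",J(p,[(-20,50,32),(20,50,32)]))-[250,150])*5).round().tolist())
cv2.imwrite("pics/f_side.png",cv2.resize(b,None,fx=5,fy=5,interpolation=2))
E
```

```text
t: 8.62
tool_pos: [0.3844, 0.0752, 0.2441]
orientation: [3.131, -0.248, 0.001]
force: [0.2, -0.4, 0.1]
opening: 0.0006
gripper_force: 0.0
1.2 [[171.0, 516.0], [105.0, 595.0]]
1.45 [[170.0, 530.0], [101.0, 639.0]]
[[282.0, 420.0], [219.0, 399.0]]
```

View pics/f_side.png

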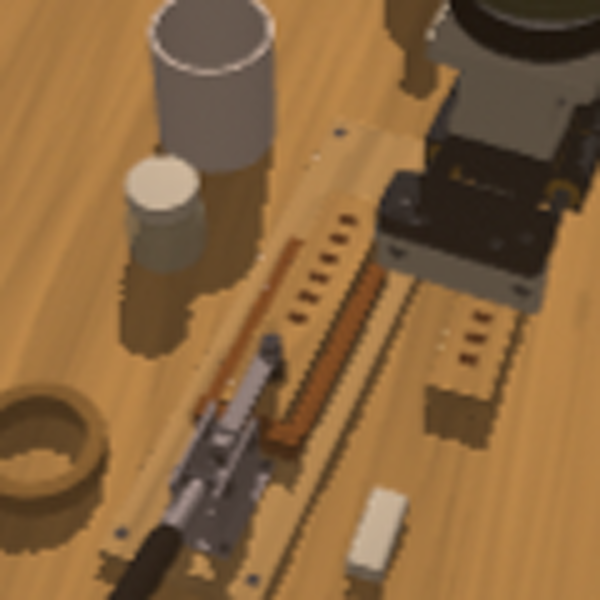

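The handle's grip starts at about (170,530), which matches the locked angle of 1.45. The foot bears on the stick at about (270,365), the stick's end is at the stop, and the bystanders in view haven't moved. I'll hand it in.

```bash
python3 -c "
from plant import job; print(job.close_job())"
```

```text
the job is handed in; nothing more can be done
None
```

The stick is pushed up against the stop, the clamp handle has snapped over into lock with its foot on the stick, and the job was handed in at about 9 s on the robot's clock; the judge's result was not shown.

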